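# Close up the lab filter unit: spray, align the quarter-turn, hold the panel shut

## Task

Give the seal of the filter unit a squirt by pressing the red nozzle cap of the fixed spray bottle all the way down and letting it spring back up, then turn the orange quarter-turn fastener clockwise until its slot lines up with the two black marks on the panel, with the panel still ajar. Only then push the sprung panel down flush against its frame and finish while holding it pressed shut with the gripper: do not let go, as it springs open again. Leave the jar, the pot and the caliper where they are.

Things in the scene. Friction and masses are not known exactly. Their poses are not given: they have to be found in the camera images.
- unit: White bench-top filter unit, 220 x 220 mm, 100 mm high to the top of its aluminium frame, fixed to the bench. Origin: centre of its underside; x points from its front (small dark display) to the back, z up. The panel's hinge line runs along its y, 95 mm in its +x and 100 mm above the bench.
- panel: White sprung panel on top of the unit, 185 x 186 x 6 mm. Origin: middle of the hinge line, level with its underside; it reaches 5 to 190 mm in its -x (to the front). Angle of its z from vertical: 0 = flush on the frame (hard stop), 0.09 rad = ajar as its spring holds it (front edge 17 mm up). Two black marks, 18 x 4 mm, lie before and behind the fastener along x.
- press_spot (a point): Centre of a flat blue disc, 36 mm across, on the panel's upper face near its free front edge, 160 mm from the hinge, 80 mm to the +y side of the fastener: a good place to press. It sinks about 14 mm to flush. The spring takes about 3 N here to start moving and 10 N to close fully, and opens the panel again when let go. z is normal to the panel.
- fastener (a joint): Turn of the fastener, rad: 0 = slot in line with the two black marks (along the panel's x). It starts at -1.45 to -0.75; turning clockwise seen from above increases it. It runs on past 0 to 0.6 (no stop or click at 0), turns stiffly (0.06 N m) and stays where it is left.
- fastener_grip (a point): Point on the fastener's axis to grip, 30 mm above the panel's face, 135 mm from the hinge, 30 mm to -y of the panel's middle. The fastener is an orange upright bar 44 mm long, 14 mm thick, its top 40 mm above the panel, on a steel disc 48 mm across, 6 mm high; a black slot line runs along its top. Site x runs along bar and slot, z along the turning axis (tilted with the panel).
- bottle: Blue spray bottle 62 mm across with a white collar, fixed upright in a square dark foot (85 x 85 x 12 mm) that cannot move, beside the unit on its -y side. Origin: centre of the foot's underside.
- cap_top (a point): Centre of the flat top of the red nozzle cap (30 mm across, 182 mm above the bench when up). It moves down with the cap.
- cap (a joint): How far the nozzle cap is pressed, m: 0 = up, 0.008 = fully down (hard stop). The spring needs about 2 N to start and 6 N fully down, and lifts the cap again when let go.
- jar: Loose labelled glass jar with a steel lid, 68 mm across, 100 mm high, a bystander. Origin: centre of its underside.
- pot: Loose white sample pot with a red lid, 60 mm across, 75 mm high, a bystander. Origin: centre of its underside.
- caliper: Loose steel caliper lying flat, 200 mm long, 10 mm high, a bystander. Origin: underside, middle of its beam; x along the beam.
Mind the look-alikes: they are no part of the job. There is more than one size of the bottle; the job needs the middle-sized.

How it is judged:
By the outcome, as a careful person would: the job done as asked, in the order asked, and still so for the second after the job is handed in, while the arm keeps its last pose, push and grip.
It also fails if it takes over 48 s, if anything falls off the work surface, if the arm or the gripper's body presses on something with over 40 N, if the wrist force passes 120 N, or if a joint passes its speed limit or range.

## Robot

A 6-joint arm with a two-finger parallel gripper is mounted at the origin on the work surface. World frame = base frame: x ahead of the robot, y to its left, z up, the work surface at z = 0. Lengths are in m, angles in rad, forces in N, time in s.
With the tool pointing down it reaches from about 0.275 to 0.825 m from the base axis. Payload 4.9 kg.
Tool frame: the origin (TCP) lies midway between the tips of the shut fingers; the grasp point (between the pads) lies 19 mm behind it (env.hold_point_z is the distance from the TCP to the grasp point, in m); x points along the fingers, z is the direction in which the jaws open and shut, and the axes are right-handed (so a half turn about x gives the same grasp; the last joint's range is limited). The gripper opens to 85 mm and grips with 20 to 120 N. Pads are 22 mm wide; open, the fingers measure 114 mm over their backs; the gripper's body (76 mm by 85 mm) begins 54 mm behind the grasp point. The pads swing forward as they close: fully open they stand 13 mm farther back than shut.
Start: joints at [-1.302, 0.326, -0.193, 1.052, 0, 1.437], TCP at [0.216, -0.506, 0.231] pointing down, gripper open.
Joint ranges: [-2.65, 2.65], [-0.97, 1.79], [-1.3, 1.35], [-1.93, 2.1], [-1.47, 1.37], [-3.14, 3.14]. Speed limits (rad/s): [2.57, 2.57, 3.14, 3.14, 3.14, 3.14].

## Interface

Orientations are given as a rotation vector (axis times angle).
In Python, from plant import env gives the robot as it stands. Calls block until the motion is done:
- env.move_pose(position, orientation): joint-space move of the TCP to a pose.
- env.movel(position, attitude=None, vel=0.15, f_stop=None): straight line of the TCP; attitude=None keeps the orientation; vel is the mean speed in m/s. With f_stop (N) it stops when the force on the tool has changed by that much, and returns True; else False.
- env.goto_joints(angles): joint-space move.
- env.set_gripper(opening, squeeze=None): opening from 0.0 (shut) to 1.0 (fully open); squeeze is the grip in N (None keeps the last); returns when the fingers have stopped.
- env.hold(seconds).
- env.ik(position, orientation): joint angles nearest the present ones, or None.
- env.camera(name): name is "side" or "top" or "wrist"; returns a dict with "frame" (480x640x3 uint8, red, green, blue), "range_z" (480x640 float32, m along the optical axis (not along the pixel's ray), 0 where there is no reading), "vfov" (degrees; the focal length in pixels is half the picture's height over the tangent of half this angle, whatever the lens; pixels are square), "cx", "cy" (the principal point, pixels), "pose" (4x4, takes a point from camera to world coordinates); the wrist camera has in their place "T_tool_cam" (4x4, takes a point from camera to tool coordinates, whose origin is the TCP and whose axes are the tool frame's). Camera axes: x right, y down, z forward; pixel columns grow to the right and rows downward; lengths in m; the calibration is good to about 2 mm. A picture is of the moment at which its call begins: read the wrist's pose just before it.
A pose or a line that the arm cannot do raises env.MotionError and nothing moves.
- env.hand_in(): hands the job in, once; it reports no verdict.
Trained networks look in the newest picture that a camera, given by its name, has taken for a name from the list of things; names that differ only in an ending like _2 or _b are one class to them, and where a whole thing is asked for, a point or a joint stands for the part that bears it (a point fixed in the world has none). Each returns a list of dicts, best first, with "p" (0 to 1); they miss things now and then, are a little off and sometimes report something else, mostly with a low value. They report only what shows in the picture. A call takes as long as a camera call. They do not tell look-alikes from the thing itself.
- env.spot_in(name, camera): "position" ([row, column] in pixels, amid what is visible of it).
- env.mark_of(name, camera): "position" ([row, column] in pixels: a listed point, or the origin of a listed thing).
Readings, each from a call of its own:
- env.get_clock(): time.
- env.get_qpos(): joint angles.
- env.get_joint_velocities(): joint speeds.
- env.get_tau(): joint torques, N m.
- env.get_eef_pos(): TCP position.
- env.get_orientation(): TCP orientation.
- env.get_force(): force on the tool from outside, world axes, zero at the start.
- env.get_moment(): the same for the moment, N m.
- env.get_finger_gap(): opening from 0.0 (shut) to 1.0 (fully open).
Only numpy, scipy, OpenCV 4.12 (cv2) and the standard library are available. Lean on these libraries where they do the work, as an engineer would, in place of code of your own. Each camera call takes 0.05 s, during which the arm holds its last target.

## Working session

There is one attempt and no reset: what is moved stays moved. The work goes in short steps, each a Python script; the robot and the scene stay as the last script left them, time stands still between calls to the robot, and variables do not carry over. Pictures are saved under pics/ and viewed, and the job is handed in when it is done.

```bash
ls; mkdir -p pics
cat > h.py <<'E'
import numpy as np, cv2
from plant import env
from scipy.spatial.transform import Rotation as R
def shot(n,f=None):
    if n=='wrist':
        p=np.array(env.get_eef_pos());o=np.array(env.get_orientation())
    c=env.camera(n)
    if n=='wrist':
        T=np.eye(4);T[:3,:3]=R.from_rotvec(o).as_matrix();T[:3,3]=p
        c['pose']=T@np.array(c['T_tool_cam'])
    if f: cv2.imwrite('pics/'+f,c['frame'][:,:,::-1])
    return c
def foc(c): return 240/np.tan(np.radians(c['vfov'])/2)
def ray(c,rc):
    f=foc(c);d=np.array([(rc[1]-c['cx'])/f,(rc[0]-c['cy'])/f,1.])
    P=np.array(c['pose']);return P[:3,3],P[:3,:3]@d
def atz(c,rc,z):
    o,d=ray(c,rc);return o+d*(z-o[2])/d[2]
def dep(c,rc,w=2):
    r,k=int(round(rc[0])),int(round(rc[1]))
    q=c['range_z'][r-w:r+w+1,k-w:k+w+1];q=q[q>0]
    if len(q)==0:return None
    o,d=ray(c,rc);return o+d*np.median(q)
def proj(c,X):
    P=np.linalg.inv(np.array(c['pose']));x=P[:3,:3]@np.array(X)+P[:3,3];f=foc(c)
    return np.array([c['cy']+f*x[1]/x[2],c['cx']+f*x[0]/x[2]])
E
python3 - <<'E'
from h import *
np.set_printoptions(precision=3,suppress=True)
print(env.get_clock())
for n in ['top','side','wrist']:
    c=shot(n,n+'0.png')
    print(n,c['vfov'],c['cx'],c['cy'],c['pose'])
    if n=='wrist':continue
    for k in ['cap_top','bottle','fastener_grip','press_spot','panel','unit','jar','pot','caliper']:
        for d in env.mark_of(k,n)[:4]:
            print(k,round(d['p'],2),np.round(d['position']),dep(c,d['position']))
print(env.get_clock(),env.hold_point_z,env.get_orientation())
E
```

```text
pics
0.0
top 54.292672781536226 321.76554218033715 236.94989069083533 [[-0.021 -0.983  0.184  0.383]
 [-1.     0.018 -0.017  0.113]
 [ 0.014 -0.185 -0.983  1.257]
 [ 0.     0.     0.     1.   ]]
cap_top 0.64 [295. 483.] [ 0.44  -0.255  0.234]
cap_top 0.53 [187. 410.] [ 0.721 -0.134  0.12 ]
cap_top 0.42 [225. 415.] [ 0.609 -0.125  0.182]
bottle 0.94 [241. 398.] [ 0.586 -0.1    0.097]
bottle 0.73 [198. 402.] [ 0.707 -0.122  0.066]
bottle 0.64 [303. 449.] [ 0.429 -0.212  0.118]
fastener_grip 0.76 [246. 345.] [0.568 0.038 0.155]
press_spot 0.69 [264. 311.] [0.53  0.12  0.122]
press_spot 0.41 [243. 347.] [0.573 0.034 0.158]
panel 0.59 [198. 320.] [0.702 0.094 0.103]
unit 0.82 [244. 328.] [0.58  0.077 0.117]
jar 0.89 [270. 262.] [0.519 0.242 0.101]
pot 0.72 [223. 245.] [0.645 0.288 0.075]
caliper 0.72 [257. 203.] [0.57  0.412 0.006]
caliper 0.56 [244. 344.] [0.572 0.041 0.158]
side 46.50845563310318 302.3121682099606 236.2859465293664 [[ 0.996 -0.06   0.066  0.524]
 [-0.089 -0.609  0.788 -0.747]
 [-0.007 -0.791 -0.612  0.816]
 [ 0.     0.     0.     1.   ]]
cap_top 0.83 [310. 321.] [ 0.606 -0.123  0.181]
cap_top 0.59 [356. 202.] [ 0.431 -0.245  0.235]
cap_top 0.49 [340. 392.] [ 0.722 -0.139  0.118]
cap_top 0.22 [386. 320.] [ 0.602 -0.156  0.034]
bottle 0.97 [386. 323.] [ 0.607 -0.157  0.034]
bottle 0.93 [382. 386.] [ 0.716 -0.153  0.025]
bottle 0.63 [456. 219.] [ 0.439 -0.293  0.07 ]
fastener_grip 0.8 [263. 292.] [0.569 0.023 0.159]
panel 0.64 [261. 354.] [0.696 0.081 0.105]
unit 0.57 [305. 310.] [ 0.597 -0.028  0.1  ]
jar 0.24 [262. 290.] [0.566 0.027 0.158]
pot 0.96 [237. 323.] [0.642 0.156 0.109]
pot 0.6 [385. 322.] [ 0.606 -0.156  0.036]
caliper 0.82 [209. 284.] [0.575 0.412 0.008]
wrist 64.71505280515832 315.51745471660377 238.06077131960157 [[ 0.392 -0.876 -0.28   0.288]
 [-0.92  -0.373 -0.118 -0.475]
 [-0.001  0.304 -0.953  0.375]
 [ 0.     0.     0.     1.   ]]
1.05 0.0187 [ 0.908  1.373 -0.908]
```

View pics/top0.png

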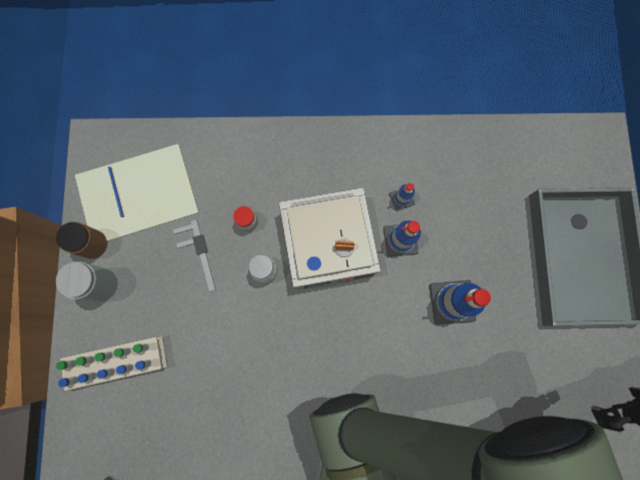

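View pics/side0.png

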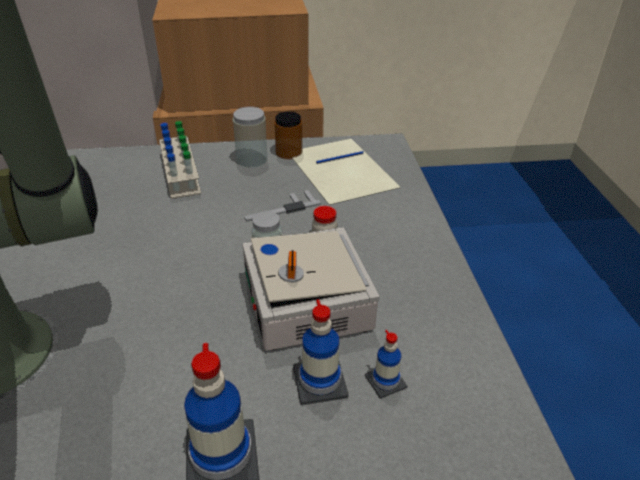

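```bash
cat >> h.py <<'E'
def att(psi,xt=(0,0,-1)):
    x=np.array(xt,float);x/=np.linalg.norm(x)
    z=np.array([np.cos(psi),np.sin(psi),0]);z-=x*(z@x);z/=np.linalg.norm(z)
    return R.from_matrix(np.c_[x,np.cross(z,x),z]).as_rotvec()
E
python3 - <<'E'
from h import *
np.set_printoptions(precision=3,suppress=True)
c=env.camera('wrist');print(c['T_tool_cam'])
print(R.from_rotvec(env.get_orientation()).as_matrix())
t=shot('top');s=shot('side')
a=cv2.resize(t['frame'][160:300,270:410],(400,400),interpolation=cv2.INTER_CUBIC)
b=cv2.resize(s['frame'][225:405,250:430],(400,400),interpolation=cv2.INTER_CUBIC)
cv2.imwrite('pics/crop1.png',np.hstack([a,b])[:,:,::-1])
for psi in np.arange(-3.1,3.2,0.4):
    q=env.ik([0.50,0.03,0.36],att(psi)); print(round(psi,2),q if q is None else np.array(q))
E
```

```text
[[ 0.001 -0.304  0.953 -0.144]
 [-0.    -0.953 -0.304  0.079]
 [ 1.    -0.    -0.001 -0.   ]
 [ 0.     0.     0.     1.   ]]
[[ 0.     0.92   0.392]
 [-0.     0.392 -0.92 ]
 [-1.    -0.     0.   ]]
-3.1 [-0.088  0.18  -0.06   1.331  0.    -1.7  ]
-2.7 [-0.088  0.18  -0.06   1.331  0.    -2.1  ]
-2.3 [-0.088  0.18  -0.06   1.331 -0.    -2.5  ]
-1.9 [-0.088  0.18  -0.06   1.331  0.    -2.9  ]
-1.5 [-0.088  0.18  -0.06   1.331  0.     2.983]
-1.1 [-0.088  0.18  -0.06   1.331  0.     2.583]
-0.7 [-0.088  0.18  -0.06   1.331  0.     2.183]
-0.3 [-0.088  0.18  -0.06   1.331  0.     1.783]
0.1 [-0.088  0.18  -0.06   1.331  0.     1.383]
0.5 [-0.088  0.18  -0.06   1.331  0.     0.983]
0.9 [-0.088  0.18  -0.06   1.331  0.     0.583]
1.3 [-0.088  0.18  -0.06   1.331 -0.     0.183]
1.7 [-0.088  0.18  -0.06   1.331  0.    -0.217]
2.1 [-0.088  0.18  -0.06   1.331  0.    -0.617]
2.5 [-0.088  0.18  -0.06   1.331  0.    -1.017]
2.9 [-0.088  0.18  -0.06   1.331 -0.    -1.417]
```

View pics/crop1.png

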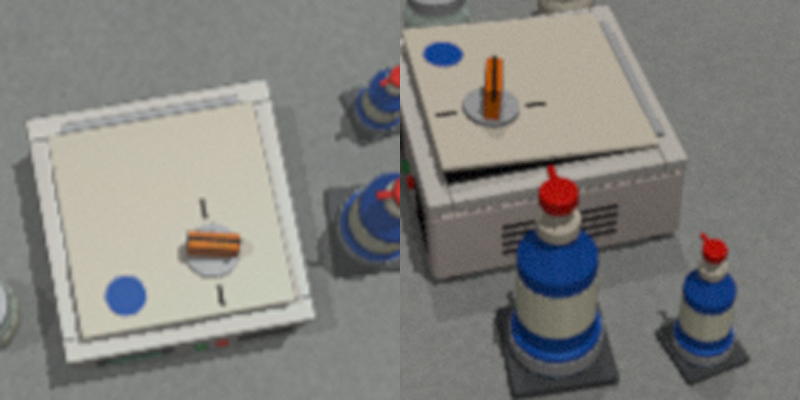

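Run:
```python
from h import *
np.set_printoptions(precision=3,suppress=True)
env.movel([0.216,-0.506,0.39],vel=0.25)
env.set_gripper(0.0)
env.move_pose([0.57,-0.02,0.37],att(np.pi))
c=shot('wrist','w1.png')
for k in ['cap_top','fastener_grip','press_spot','panel','unit']:
    for d in env.mark_of(k,'wrist')[:3]:
        print(k,round(d['p'],2),np.round(d['position']),dep(c,d['position']))
print(env.get_clock(),env.get_qpos(),env.get_eef_pos())
np.save('w1.npy',c,allow_pickle=True)
```

```text
cap_top 0.98 [ 78. 156.] [ 0.723 -0.133  0.122]
cap_top 0.59 [ 87. 268.] [ 0.609 -0.121  0.183]
fastener_grip 0.97 [256. 315.] [0.571 0.034 0.16 ]
press_spot 0.71 [308. 350.] [0.531 0.113 0.123]
press_spot 0.58 [245. 294.] [0.594 0.037 0.118]
press_spot 0.19 [ 96. 287.] [ 0.595 -0.115  0.155]
panel 0.61 [280. 210.] [0.694 0.084 0.107]
unit 0.56 [245. 293.] [0.595 0.037 0.118]
5.725 [-0.165  0.319  0.148  1.399  0.    -1.735] [ 0.57 -0.02  0.37]
```

View pics/w1.png

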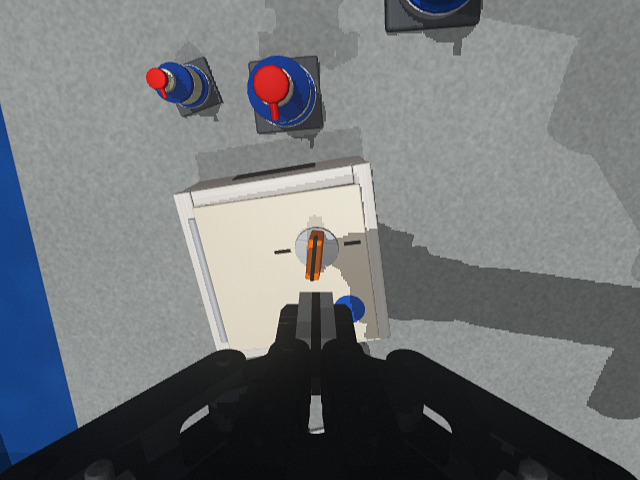

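The wrist view shows the middle cap at (85,271) (small bottle at (78,156), large at top edge ~(10,430)), the orange bar at (255,315), and marks at (252,283) and (242,352). Now I'll measure the geometry from depth.

```bash
cat >> h.py <<'E'
def cloud(c):
    f=foc(c);v,u=np.mgrid[0:480,0:640];z=c['range_z'].astype(float)
    X=np.stack([(u-c['cx'])/f*z,(v-c['cy'])/f*z,z],-1);P=np.array(c['pose'])
    return X@P[:3,:3].T+P[:3,3]
def analyse(c,fr=(0.571,0.034)):
    X=cloud(c);F=c['frame'].astype(int);r,g,b=F[...,0],F[...,1],F[...,2]
    near=lambda x,y,d:np.hypot(X[...,0]-x,X[...,1]-y)<d
    ok=c['range_z']>0
    out={}
    red=ok&(r>120)&(g<70)&(b<70)&near(.607,-.123,.03)&(X[...,2]>0.17)
    if red.sum()>20:
        p=X[red];top=p[p[:,2]>np.percentile(p[:,2],95)-.006]
        (cc,rad)=cv2.minEnclosingCircle(top[:,:2].astype(np.float32)); out['cap']=(top[:,:2].mean(0),cc,rad,np.median(top[:,2]),len(top))
    org=ok&(r>120)&(r>g*1.5)&(b<g+10)&near(*fr,.045)&(X[...,2]>.112)
    p=X[org];tt=p[p[:,2]>np.percentile(p[:,2],90)-.012]
    out['bartop']=(cv2.minAreaRect((tt[:,:2]*1000).astype(np.float32)),np.median(tt[:,2]))
    ann=ok&(np.hypot(X[...,0]-fr[0],X[...,1]-fr[1])>.027)&near(*fr,.06)&(X[...,2]>.1)&(X[...,2]<.135)
    white=ann&(r+g+b>450)&(abs(r-b)<60)
    q=X[white];A=np.c_[q[:,:2],np.ones(len(q))]
    for _ in range(3):
        s=np.linalg.lstsq(A,q[:,2],rcond=None)[0];e=abs(A@s-q[:,2]);k=e<.004;A,q=A[k],q[k]
    out['plane']=s
    dark=ann&(r+g+b<200)
    n,l,st,ce=cv2.connectedComponentsWithStats(dark.astype(np.uint8),connectivity=8)
    out['marks']=[(X[l==i].mean(0),st[i,4],ce[i]) for i in range(1,n) if st[i,4]>12]
    blue=ok&(b>120)&(r<90)&near(.531,.115,.03)&(X[...,2]>.1)
    out['blue']=(X[blue].mean(0),blue.sum()) if blue.sum() else None
    return out
E
python3 - <<'E'
from h import *
np.set_printoptions(precision=4,suppress=True)
c=np.load('w1.npy',allow_pickle=True).item()
for k,v in analyse(c).items(): print(k,v)
a=c['frame'][200:330,240:400];cv2.imwrite('pics/w1c.png',cv2.resize(a,(800,650)[:2],interpolation=cv2.INTER_NEAREST)[:600,:,::-1])
t=shot('top');print('top')
for k,v in analyse(t).items(): print(k,v)
s=shot('side');print('side')
for k,v in analyse(s).items(): print(k,v)
E
```

```text
cap (array([ 0.6068, -0.1216]), (0.6056553721427917, -0.11680753529071808), 0.021116523072123528, np.float64(0.18307440903953942), 1125)
bartop (((572.7683715820312, 38.34300231933594), (42.619728088378906, 13.322916030883789), 85.51504516601562), np.float64(0.15934151808870842))
plane [-0.0892 -0.0125  0.1709]
marks [(array([0.5314, 0.0324, 0.1236]), np.int32(47), array([351.4681, 242.5319])), (array([0.6079, 0.0446, 0.1167]), np.int32(34), array([281.8824, 251.1176]))]
blue (array([0.5342, 0.1079, 0.1224]), np.int64(147))
top
bartop (((571.2870483398438, 39.03844451904297), (40.66840362548828, 11.433048248291016), 84.21448516845703), np.float64(0.15796682126138695))
plane [-0.0868 -0.0139  0.1686]
marks []
blue (array([0.5359, 0.1146, 0.1212]), np.int64(91))
side
cap (array([ 0.6052, -0.1237]), (0.6074540615081787, -0.11680913716554642), 0.021376803517341614, np.float64(0.18140887031309288), 188)
bartop (((569.66015625, 37.48688888549805), (43.984596252441406, 12.967604637145996), 85.5677719116211), np.float64(0.15746023532535958))
plane [-0.0895 -0.0117  0.1693]
marks []
blue (array([0.535 , 0.1147, 0.1204]), np.int64(83))
```

View pics/w1c.png

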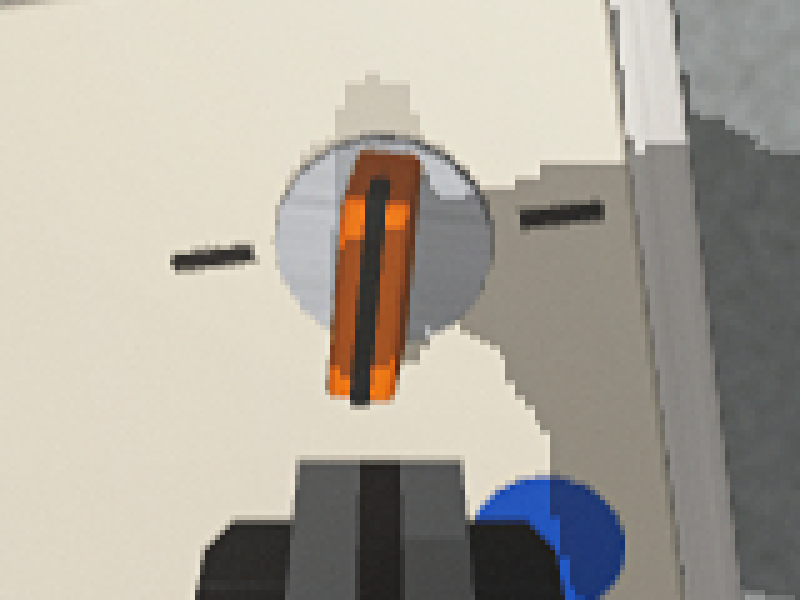

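Run:
```python
from h import *
np.set_printoptions(precision=4,suppress=True)
env.move_pose([0.607,-0.124,0.24],att(np.pi))
f0=env.get_force();env.movel([0.607,-0.124,0.192],vel=0.1)
print(f0,env.get_force(),env.get_eef_pos())
hit=env.movel([0.607,-0.124,0.165],vel=0.02,f_stop=14)
env.hold(0.2)
print(hit,env.get_eef_pos(),env.get_force())
c=shot('side','s1.png')
cv2.imwrite('pics/s1c.png',cv2.resize(c['frame'][240:400,240:440],(750,600),interpolation=cv2.INTER_CUBIC)[:,:,::-1])
env.movel([0.607,-0.124,0.24],vel=0.1)
print(env.get_clock())
```

```text
[-0.1095  0.6481  0.1381] [-0.2946  0.4457  0.4975] [ 0.6075 -0.1237  0.193 ]
True [ 0.6071 -0.1241  0.1741] [-0.5911  0.3089  6.6156]
9.1667
```

View pics/s1c.png

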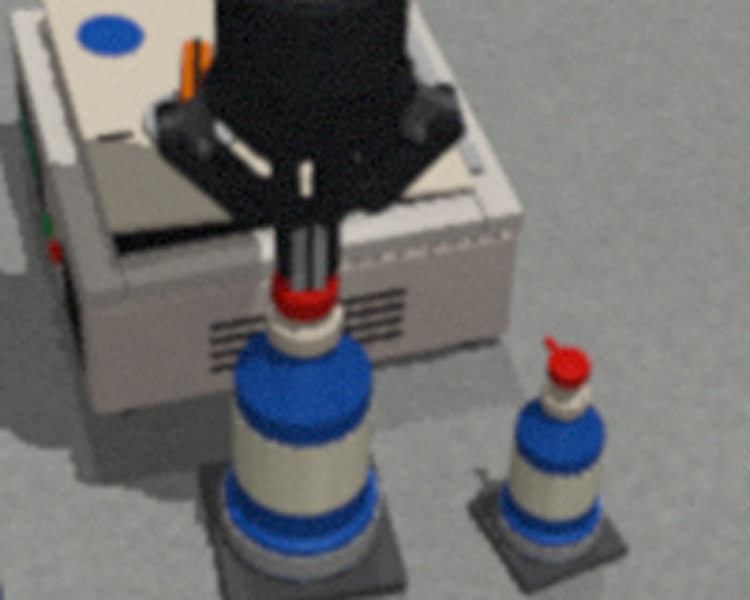

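It moved 8 mm, but the residual force is close to the threshold. I'll press once more, firmer, to make certain.

Run:
```python
from h import *
np.set_printoptions(precision=4,suppress=True)
env.movel([0.607,-0.124,0.186],vel=0.15)
hit=env.movel([0.607,-0.124,0.171],vel=0.03,f_stop=25)
print(hit,env.get_eef_pos(),env.get_force())
env.hold(0.2)
print(env.get_eef_pos(),env.get_force())
env.movel([0.607,-0.124,0.25],vel=0.2)
c=shot('side')
cv2.imwrite('pics/s2c.png',cv2.resize(c['frame'][240:400,240:440],(750,600),interpolation=cv2.INTER_CUBIC)[:,:,::-1])
print(env.get_clock())
```

```text
True [ 0.6081 -0.1244  0.1742] [-1.8725  0.2089  5.9089]
[ 0.6081 -0.1243  0.1741] [-1.4659  0.459   6.747 ]
10.9583
```

View pics/s2c.png

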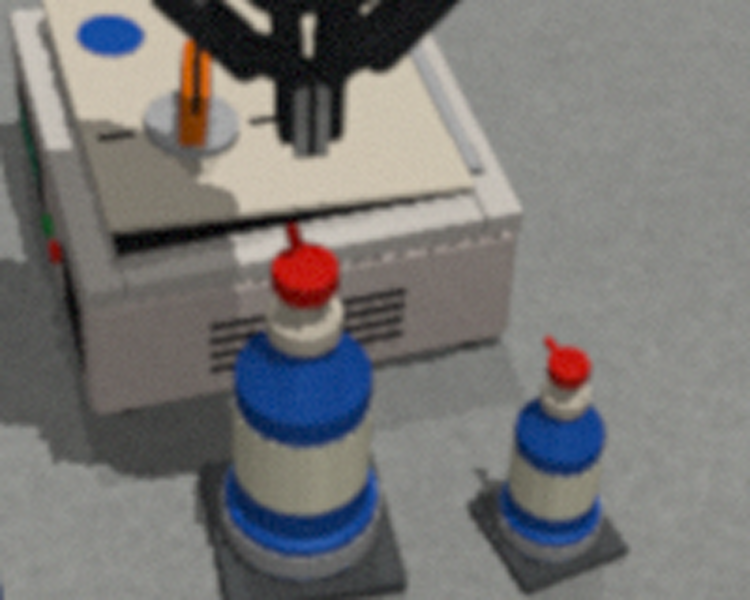

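```bash
cat >> h.py <<'E'
B=np.array([.5688,.0382,.1190]);N=np.array([.0885,.0128,1.]);N/=np.linalg.norm(N)
def jaw(bar): return att(bar+np.pi/2,-N)   # bar: bar direction in world yaw
E
python3 - <<'E'
from h import *
np.set_printoptions(precision=4,suppress=True)
b0=np.radians(85.5)
env.set_gripper(0.55)
env.move_pose(B+N*.085,jaw(b0))
env.movel(B+N*.014,vel=0.1)
print(env.get_force(),env.get_eef_pos(),env.get_qpos())
c=shot('side')
cv2.imwrite('pics/s3c.png',cv2.resize(c['frame'][200:360,210:410],(750,600),interpolation=cv2.INTER_CUBIC)[:,:,::-1])
print(env.get_clock())
E
```

```text
[ 0.3163 -0.1829 -0.6722] [0.5706 0.038  0.1336] [-0.0532  0.5113 -0.1727  0.9731 -0.0174 -1.5433]
13.1
```

View pics/s3c.png

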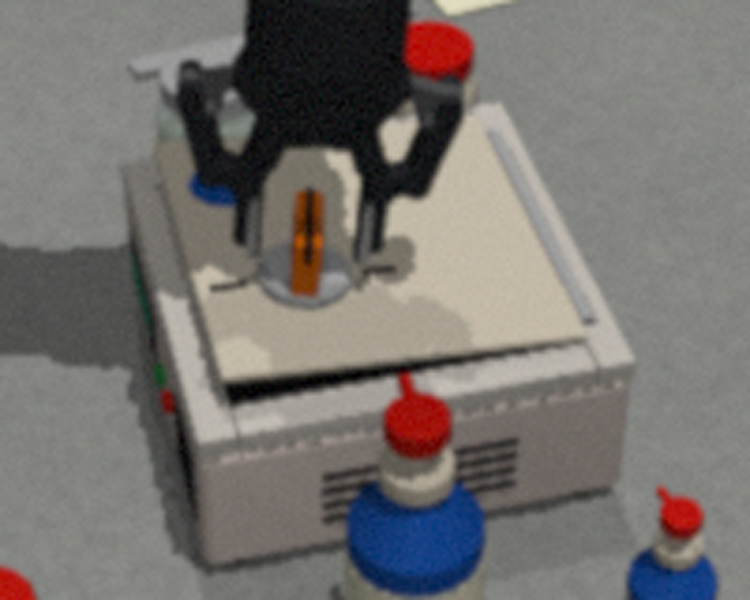

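The fingers straddle the bar and are centred on it. Next I'll close and turn.

Run:
```python
from h import *
np.set_printoptions(precision=4,suppress=True)
env.set_gripper(0.0,35)
print(env.get_finger_gap(),env.get_force(),env.get_moment(),env.get_eef_pos())
b0=np.radians(85.5);b1=0.157
t=env.get_clock()
for b in np.linspace(b0,b1,5)[1:]:
    env.movel(B+N*.014,jaw(b))
    print(env.get_clock()-t,env.get_force(),env.get_moment(),env.get_finger_gap())
env.hold(0.2)
print(env.get_eef_pos(),env.get_qpos(),R.from_rotvec(env.get_orientation()).as_matrix()[:,2],env.get_clock())
```

```text
0.15465852439084443 [-0.2672  0.4114  3.6801] [-0.0282  0.0167 -0.0801] [0.5704 0.0384 0.1335]
0.48329999999999984 [0.3331 0.7247 4.0018] [-0.0331 -0.1405 -0.0871] 0.15799677270288323
0.9665999999999997 [ 1.3724 -0.5421  4.2745] [-0.1461 -0.3577 -0.036 ] 0.15084656622410003
1.450000000000001 [ 1.9066 -0.9192  3.8845] [-0.2322 -0.6256  0.0086] 0.15411795625458818
1.933300000000001 [ 2.9872 -2.2446  3.2101] [-0.4593 -0.8593 -0.0228] 0.1534606484974536
[0.5706 0.0381 0.1331] [-0.0528  0.5117 -0.1732  0.9721 -0.018  -0.2102] [-0.1575  0.9875  0.0005] 15.625
```

Run:
```python
from h import *
np.set_printoptions(precision=4,suppress=True)
env.set_gripper(0.5)
env.movel(B+N*.09,vel=0.2)
env.set_gripper(0)
# offset so the fastener is not hidden
env.movel(B+N*.17,att(np.pi),vel=0.3)
c=shot('wrist','w2.png');np.save('w2.npy',c,allow_pickle=True)
for k,v in analyse(c).items(): print(k,v)
a=c['frame'][180:320,230:400];cv2.imwrite('pics/w2c.png',cv2.resize(a,(728,600),interpolation=cv2.INTER_NEAREST)[:,:,::-1])
t=shot('top');print('top')
for k,v in analyse(t).items(): print(k,v)
s=shot('side');print('side')
for k,v in analyse(s).items(): print(k,v)
cv2.imwrite('pics/s4c.png',cv2.resize(s['frame'][200:360,210:410],(750,600),interpolation=cv2.INTER_CUBIC)[:,:,::-1])
print(env.get_clock())
```

```text
cap (array([ 0.6051, -0.0988]), (0.6051168441772461, -0.0993264690041542), 0.004391358699649572, np.float64(0.17914724358170855), 126)
bartop (((572.8060913085938, 38.8297233581543), (43.170555114746094, 13.646233558654785), 9.55724811553955), np.float64(0.15915902348404745))
plane [-0.0888 -0.0132  0.1706]
marks [(array([0.5309, 0.0322, 0.1237]), np.int32(81), array([379.4074, 204.1111])), (array([0.6079, 0.0447, 0.1168]), np.int32(73), array([287.6438, 216.6027]))]
blue None
topTraceback (most recent call last):
  File "<stdin>", line 12, in <module>
  File "h.py", line 45, in analyse
    p=X[org];tt=p[p[:,2]>np.percentile(p[:,2],90)-.012]
                         ~~~~~~~~~~~~~^^^^^^^^^^^
    return _quantile_unchecked(
        a, q, axis, out, overwrite_input, method, keepdims, weights)
    return _ureduce(a,
                    func=_quantile_ureduce_func,
    ...<5 lines>...
                    overwrite_input=overwrite_input,
                    method=method)
    r = func(a, **kwargs)
    result = _quantile(arr,
                       quantiles=q,
    ...<2 lines>...
                       out=out,
                       weights=wgt)
    slices_having_nans = np.isnan(arr[-1, ...])
                                  ~~~^^^^^^^^^
IndexError: index -1 is out of bounds for axis 0 with size 0
```

View pics/w2.png

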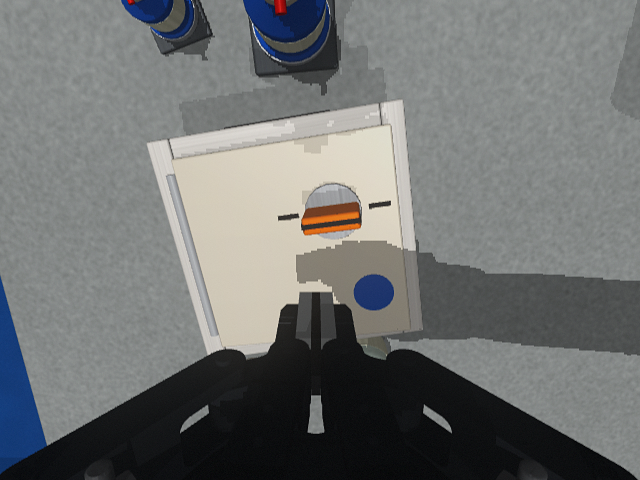

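Run:
```python
from h import *
c=np.load('w2.npy',allow_pickle=True).item()
F=c['frame'].astype(int).sum(2)
X=cloud(c);org=(F<180)
m=np.zeros_like(org);m[190:240,270:400]=org[190:240,270:400]
n,l,st,ce=cv2.connectedComponentsWithStats(m.astype(np.uint8),connectivity=8)
u=N
pl=lambda rc,h:(lambda o,d:o+d*((B+u*h-o)@u)/(d@u))(*ray(c,rc))
allm=[]
for i in range(1,n):
    if st[i,4]<15: continue
    v,k=np.where(l==i);zz=np.median(X[l==i][:,2]);h=.040 if zz>.14 else 0
    P=np.array([pl((a,b),h) for a,b in zip(v,k)])[:,:2]
    w=np.linalg.svd(P-P.mean(0))[2][0];print(st[i],P.mean(0),zz,np.degrees(np.arctan(w[1]/w[0])))
    if h==0: allm.append(P.mean(0))
    else: s=P.mean(0)
if len(allm)==2:
    d=allm[0]-allm[1];print('marks',np.degrees(np.arctan(d[1]/d[0])))
```

```text
[369 201  22   7  77] [0.53078804 0.03246343] 0.12373079326822911 9.025557606208794
[301 213  60  18 254] [0.57183132 0.03894754] 0.1597589786238265 9.570454192716939
[278 214  21   6  68] [0.60788088 0.04490971] 0.11685580802171747 8.923207089126759
marks 9.171003117957838
```

Run:
```python
from h import *
np.set_printoptions(precision=4,suppress=True)
p=np.array([.532,.1135,0])
A=att(np.pi)
env.movel(p+[0,0,.20],A,vel=.25)
env.movel(p+[0,0,.132],vel=.15)
f0=np.array(env.get_force());print(f0,env.get_eef_pos())
hit=env.movel(p+[0,0,.102],vel=.025,f_stop=20)
print(hit,env.get_eef_pos(),env.get_force())
z=env.get_eef_pos()[2]
for i in range(12):
    f=env.get_force()[2]-f0[2]
    print(round(z,4),env.get_eef_pos()[2],round(f,2))
    if f>18: break
    z-=.0005; env.movel([*p[:2],z],vel=.01)
    env.hold(.1)
s=shot('side','s5.png')
cv2.imwrite('pics/s5c.png',cv2.resize(s['frame'][200:360,210:410],(750,600),interpolation=cv2.INTER_CUBIC)[:,:,::-1])
print(env.get_clock())
```

```text
[0.6767 0.4025 0.3355] [0.5332 0.113  0.133 ]
True [0.531  0.1134 0.1063] [-2.58    0.1703  9.9703]
0.1063 0.10627823044597447 9.63
0.1058 0.1061228244293755 8.56
0.1053 0.10598875338079065 11.7
0.1048 0.1059405987875809 15.51
0.1043 0.1059129746489477 18.98
22.4167
```

View pics/s5c.png

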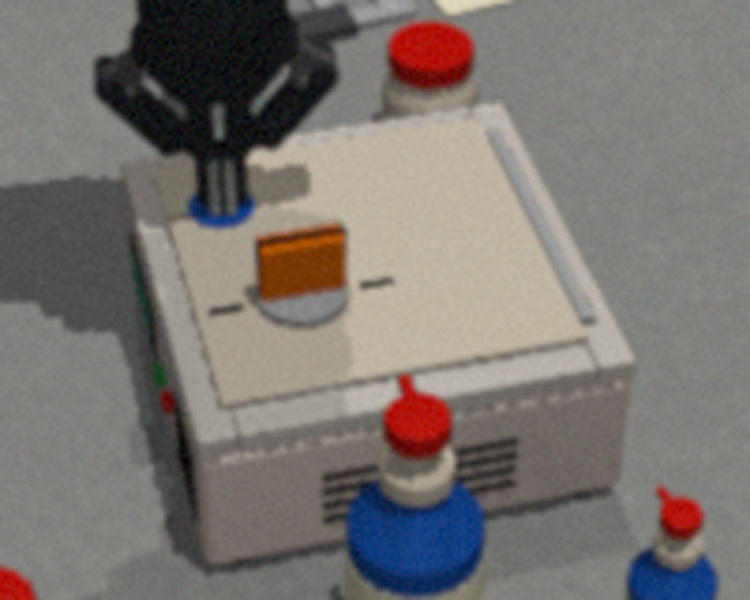

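Run:
```python
from h import *
env.hold(1.0)
print(env.get_eef_pos(),env.get_force())
s=shot('side')
X=cloud(s);F=s['frame'].astype(int)
m=(s['range_z']>0)&(np.hypot(X[...,0]-.60,X[...,1]-.06)<.09)&(abs(X[...,2]-.106)<.02)&(F.sum(2)>400)&(abs(F[...,0]-F[...,2])<70)
q=X[m];q=q[np.hypot(q[:,0]-.5688,q[:,1]-.038)>.03];print(len(q),np.linalg.lstsq(np.c_[q[:,:2],np.ones(len(q))],q[:,2],rcond=None)[0])
env.hand_in()
```

```text
[0.53118284 0.11341286 0.1059241 ] [-8.31781502 -2.54864323 19.51503195]
3567 [-0.00080376  0.00993317  0.10552356]
the job is handed in; nothing more can be done
```

The job is done and handed in, with the gripper holding the panel shut. It took about 23.5 s of the 48 s allowed.

- **Spray:** I pressed the red cap of the middle-sized bottle twice, because the force reading after the first press was close to the threshold. Both presses stopped at the same height, 0.174 m, which is 8 mm down, so the cap was at its hard stop. A side picture shows it back up afterwards.
- **Fastener:** I gripped the orange bar and turned it about 76° clockwise with the panel ajar. In the wrist picture the slot lies at 9.6° and the marks at 9.2°, so it is about 0.4° off. The panel slope was still about 0.09 rad, so it was ajar after the turn.
- **Panel:** I pressed it down on the blue disc. The tip rests at z = 0.106 m, which matches flush, and it held steady at about 19 N for a second before hand-in. The slope fitted from depth was close to zero along the panel, with about 0.01 rad left across it. I put that residual down to camera calibration.
- **Other checks:** After the turn, the top camera could not see the fastener, so the alignment check rests on the wrist camera. The side picture in the pressed state also shows the bar in line with the marks. I kept the arm away from the jar, pot and caliper, but did not measure their positions again at the end.

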